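# Hang a board carrier on the hanger rail and index it

## Robot

A 6-joint arm with a two-finger parallel gripper is mounted at the origin on a cart in front of the work surface, level with it; the furniture and walls round the work are solid. World frame = base frame: x ahead of the robot, y to its left, z up, the work surface at z = 0. Lengths are in m, angles in rad, forces in N, time in s.
With the tool pointing down it reaches from about 0.35 to 0.925 m from the base axis. Payload 6.4 kg.
Tool frame: the origin (TCP) lies at the very end of the fingers, on their centre line; the grasp point (between the pads) lies 19 mm behind it (grip_depth is the distance from the TCP to the grasp point, in m); z points along the fingers, y is the line along which they close (so a half turn about z gives the same grasp; the last joint's range is limited). The gripper opens to 94 mm and grips with 3 to 60 N. Pads are 16 mm wide; open, the fingers measure 119 mm over their backs; the gripper's body (75 mm by 177 mm) begins 78 mm behind the grasp point.
Start: joints at [0.93, 0.245, 1.558, -0, 1.339, -0.174], TCP at [0.293, 0.58, 0.205] pointing down, gripper open.
Joint ranges: [-3.13, 3.13], [-1.02, 2.26], [0.13, 2.54], [-0.95, 4.09], [0.21, 2.88], [-2.74, 2.74]. Speed limits (rad/s): [2.57, 2.57, 3.14, 3.14, 3.14, 3.14].

## Interface

Orientations are given as a rotation vector (axis times angle).
In Python, from cell import * gives the robot as it stands.
- The arm moves only by the tool apply_moves, never from a script. Its argument "series" is a list of rows, each an object of numbers: "fingers": the opening, from -1 (shut) to 1 (fully open); "tx", "ty", "tz": the shift along the world's x, y, z in m; "roll": the turn about the world's z in degrees. A call has 1 to 10 rows; each row is the pose to reach, as a shift and turn from the pose commanded when the call began; what a row does not reach only later rows make up. A row lasts 1/10 s, in which the tool goes at most 50 mm and 8.59 degrees, less where a joint would pass 70% of its speed; a pose out of reach is approached as far as the arm can. A call with a gripper value outside its range is refused whole. The fingers move at their own pace and stop on an object; "force" is the grip in N (left out, the last holds). Time passes only in rows, so rows that repeat a pose let the fingers close. It gives the time, the measured TCP pose, the force, the opening and the grip force at its end, in the units of the state.
- get_obs(): the state, without advancing time (a new reading comes with each control period).
- get_image(name): name is "scene" or "side" or "wrist"; returns the picture (420x560x3 uint8, red, green, blue); there is no depth.
- camera_params(name): a dict with "fx", "fy", "cx", "cy" (pixels), "R" (3x3) and "t" (3): a world point X has camera coordinates R X + t. Camera axes: x right, y down, z forward; pixel columns grow to the right and rows downward; lengths in m; the calibration is good to about 2 mm. The wrist camera is an equidistant fisheye: a pixel r from the principal point sees the ray r / f radians off the axis. A picture is of the moment at which its call begins: read the wrist's pose just before it. camera_params takes no time and is no camera call; for the wrist camera it gives the pose at the moment of the call.
- sign_off(): hands the job in; it is judged then, once.
The state is a dict: "t": time; "joint_positions": joint angles; "dq": joint speeds; "joint_efforts": joint torques, N m; "ee_pos": TCP position; "tcp_rot": TCP orientation; "contact_force": force on the tool from outside, world axes, zero at the start; "moment": the same for the moment, N m; "opening": finger opening in m; "gripper_force": force on a finger pad.
Only numpy, scipy, OpenCV 4.12 (cv2) and the standard library are available. Lean on these libraries where they do the work, as an engineer would, in place of code of your own. Each camera call takes 0.05 s, during which the arm holds its last target. There are 200 camera calls.

## Task

Take the board carrier that stands on the worktop by its black handle, lift its hook over the lip of the hanger rail at the open loading end (the end with no keeper strip above the channel) and lower it until the hook sits in the channel behind the lip. Then slide it along the rail, under the keeper, until the hook drops fully home into the index notch hidden in the channel floor, and leave it hanging there. The notch is set to a new place for every batch, so find it by feel; work gently, without forcing or ramming the hook against the rail, keep the carrier upright, and leave the carrier parked at the far end and the things on the bench where they are.

Things in the scene. Friction and masses are not known exactly. Their poses are not given: they have to be found in the camera images.
- carrier: Board carrier to hang: upright steel plate 84 wide (y), 110 high, 3 thick, green circuit board on its front, 48 deep foot folded forward, black handle, hook at the back. 0.2 to 0.35 kg; stands on its foot. Origin: on the underside, below the middle of the plate's back face; x points out of the back (hook side), y along its width, z up.
- carrier_grip (a point): Grip point in the carrier's handle, a rounded black upright bar 20 wide (y), 12 deep (x), 100 to 154 mm above the carrier's underside. The point lies on its centre line, 136 mm above the underside; 30 mm in front of (-x) and 46 mm above carrier_hook. Grip it from above, fingers closing along the carrier's y.
- carrier_hook (a point): Middle of the lower edge of the carrier's hook. The hook is 50 wide (y): a 4 thick bridge over the plate's top (110 to 114 mm above the underside) to a flat upright tongue 4 thick (x 7 to 11 mm) that hangs 20 mm down from the bridge's underside to 90 mm, lower edge rounded. The gap between plate and tongue is 7.
- rail: Hanger rail, fixed on two feet: aluminium channel 340 long, open at the top, tall back wall, low front lip. Origin: on the worktop below the front face of the back wall, at mid length; x away from the robot, y along the rail to its far end, z up. Channel 7 wide (x -7 to 0), lip 3 thick (x -10 to -7), its front runs down as an apron to z = 90 mm. Back wall 4 thick, top z = 181 mm.
- rail_load (a point): Middle of the open loading end (y -170 to -95 mm in the rail's frame): mid-width of the channel, at the height of the lip's top (x -3.5, y -138, z 162 mm in the rail's frame). Only here can the hook be lifted over the lip.
- rail_keeper (a point): Near end of the keeper, a steel strip 3 thick that covers the channel (x -8 to +4 mm) from here (y -80 mm) to the far end; underside z = 178 mm, 28 above the channel floor, so a seated hook slides below it with 4 mm to spare but cannot jump out. A flared lip 14 long leads in before this point.
- rail_floor (a point): On the channel floor (z = 150 mm; 12 below the lip's top), x -3.5, y -15 mm. The floor is a steel strip, locked fast, with one notch 55 long (y), 6 deep. The notch centre lies up to 30 mm to either side of this point along y, and is not measured. A hook slid along under light load loses that load over the notch and can be lowered 6 mm; held at a fixed height it rides across.
- parked: A second, equal carrier already hanging at the far (+y) end of the rail, about 120 mm from mid length; leave it alone. Same axes and origin as the carrier.
- bottle: White squeeze bottle with a red cap, 34 in diameter, 85 high, standing on the worktop; leave it alone. Origin under its middle.
- tweezers: Steel tweezers 120 long, lying on the worktop; leave them alone. Origin at their middle.

How it is judged:
On the way:
1. the carrier's hook is lowered to the channel floor behind the lip, at the loading end (x of carrier_hook in the frame of rail between -0.0085 and 0.0015 m and y of carrier_hook in the frame of rail between -0.185 and -0.1 m and z of carrier_hook in the frame of rail between 0.1465 and 0.155 m), for 0.2 s.
At the end, for the whole second after the job is handed in: the carrier hangs at rest from the rail, within 0.2 rad of upright, its hook tongue in the channel behind the lip and down in the index notch (lower edge at least 3.5 mm below the channel floor), and the parked carrier is within 15 mm of where it was (x of carrier_hook in the frame of rail between -0.0085 and 0.0015 m and y of carrier_hook in the frame of rail between -0.06 and 0.03 m and z of carrier_hook in the frame of rail between 0.138 and 0.1465 m and angle between carrier's own z axis and vertical below 0.2 rad and linear speed of carrier below 0.02 m/s and distance of parked from where it was at the start of the episode below 0.015 m); the robot touches nothing.
It fails at once if the carrier is pressed or knocked against the rail with over 25 N (contact force between carrier and rail above 25 N).
It fails at once if the carrier is tipped by more than 0.5 rad (angle between carrier's own z axis and vertical above 0.5 rad).
It fails at once if the parked carrier is shifted by over 20 mm (distance of parked from where it was at the start of the episode above 0.02 m).
It fails at once if the bottle or the tweezers are shifted by over 20 mm (distance of any of bottle, tweezers from where it was at the start of the episode above 0.02 m).
It also fails if it takes over 72 s, if anything falls off the work surface, if the arm or the gripper's body presses on something with over 40 N, if the wrist force passes 120 N, or if a joint passes its speed limit or range.

## Working session

There is one attempt and no reset: what is moved stays moved. The work goes in short steps, Python scripts to look and compute and a tool call to move; the robot and the scene stay as the last step left them, time stands still between calls to the robot, and variables do not carry over. Pictures are saved under pics/ and viewed, at most 10 in all, crops included, and the job is handed in when it is done.

Besides the shell and the picture viewer there is one more tool, called as name(argument=value, ...) on one line, values as JSON. apply_moves: Moves the arm, as the interface text tells. Its arguments: {"type":"object","properties":{"series":{"type":"array","items":{"type":"object","properties":{"fingers":{"type":"number"},"tx":{"type":"number"},"ty":{"type":"number"},"tz":{"type":"number"},"roll":{"type":"number"}}}},"force":{"type":"number"}},"required":["series"]}

```bash
mkdir -p pics; python3 - <<'E'
from cell import *
import cv2
o=get_obs();print({k:o[k] for k in('t','ee_pos','tcp_rot','contact_force','opening')})
for n in('scene','side'):
    im=get_image(n);cv2.imwrite(f'pics/{n}0.png',im[:,:,::-1]);p=camera_params(n);print(n,p)
E
```

```text
{'t': 0.0, 'ee_pos': array([0.29217542, 0.57999796, 0.20438817]), 'tcp_rot': array([-7.26424684e-01, -3.05570737e+00,  2.64454975e-03]), 'contact_force': array([ 0.3655622 ,  0.44035795, -0.34333323]), 'opening': 0.09386016748783146}
scene {'fx': 380.1531564513383, 'fy': 380.1531564513383, 'cx': 282.66202505830194, 'cy': 209.57960248501087, 'R': array([[ 0.7208057 , -0.69282257, -0.02088142],
       [-0.44221817, -0.43646362, -0.78354489],
       [ 0.53374361,  0.57401777, -0.62098419]]), 't': array([-0.39867014,  0.31121496,  0.66812224])}
side {'fx': 460.1605355083299, 'fy': 460.1605355083299, 'cx': 284.0459427023947, 'cy': 208.03306664096803, 'R': array([[-0.97008974, -0.24270307, -0.00459426],
       [-0.14945745,  0.61208444, -0.77654048],
       [ 0.19128083, -0.75262731, -0.63005062]]), 't': array([0.53136753, 0.19962294, 0.91942696])}
```

View pics/scene0.png

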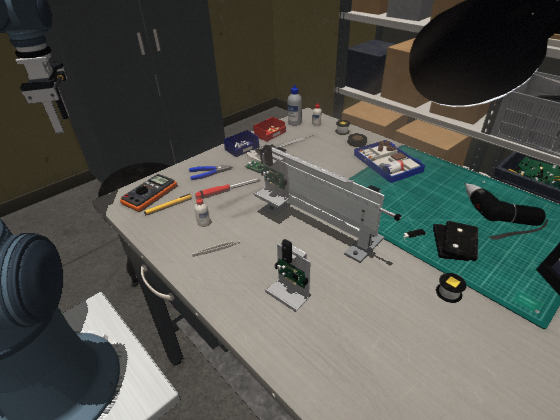

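View pics/side0.png

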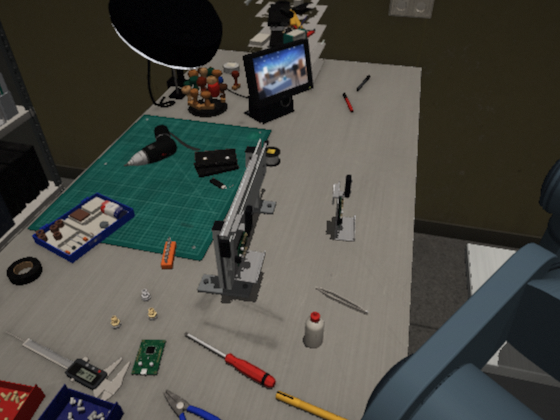

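Scene: the carrier stands at about (290,270), handle top (287,243). The rail runs from (265,150), where the parked carrier hangs, to its loading end at (380,215). The bottle is at (202,210) and the tweezers at (215,248). In the side view the carrier is at (343,210) and the rail runs from (265,145) to (225,290). I'll enlarge both.

```bash
python3 - <<'E'
import cv2
a=cv2.imread('pics/scene0.png')[135:315,235:405];cv2.imwrite('pics/s1.png',cv2.resize(a,None,fx=3.3,fy=3.3,interpolation=cv2.INTER_CUBIC))
a=cv2.imread('pics/side0.png')[130:310,190:370];cv2.imwrite('pics/d1.png',cv2.resize(a,None,fx=3.3,fy=3.3,interpolation=cv2.INTER_CUBIC))
E
```

```text
(no output)
```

View pics/s1.png

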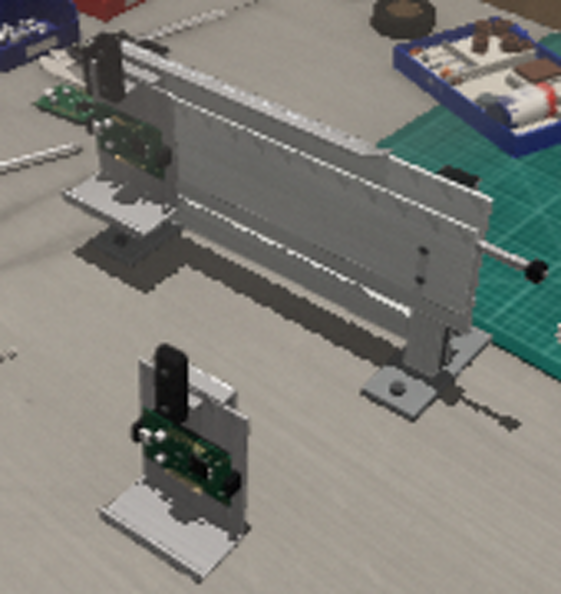

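View pics/d1.png

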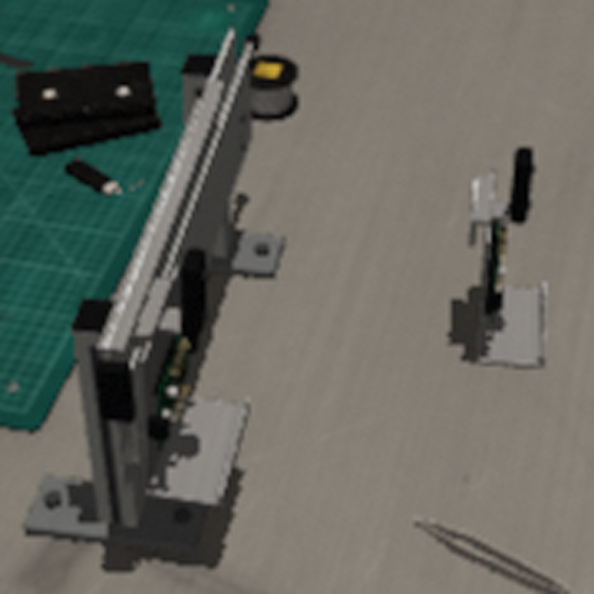

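Enlarged scene view: handle top at crop (172,352), foot corners (100,513), (198,578) and (247,530), lip near end (478,237), wall top near corner (491,200). Enlarged side view: handle top (522,152), foot corners (543,283), (543,365) and (480,360), wall top near end (232,32).

```bash
cat > h.py <<'E'
from cell import *
import numpy as np, cv2
def ray(n,u,v,p=None):
    p=p or camera_params(n);R=np.array(p['R']);t=np.array(p['t'])
    d=np.array([(u-p['cx'])/p['fx'],(v-p['cy'])/p['fy'],1.])
    if n=='wrist':
        r=np.hypot(d[0],d[1]);d=np.array([d[0]/r*np.sin(r),d[1]/r*np.sin(r),np.cos(r)])
    d=R.T@d;return -R.T@t,d/np.linalg.norm(d)
def onz(n,u,v,z,p=None):
    c,d=ray(n,u,v,p);return c+d*(z-c[2])/d[2]
def tri(*obs):
    A=np.zeros((3,3));b=np.zeros(3)
    for o in obs:
        c,d=ray(*o);P=np.eye(3)-np.outer(d,d);A+=P;b+=P@c
    X=np.linalg.solve(A,b);return X,[np.linalg.norm(np.cross(X-ray(*o)[0],ray(*o)[1])) for o in obs]
def proj(n,X):
    p=camera_params(n);c=np.array(p['R'])@np.array(X)+np.array(p['t'])
    if n=='wrist':
        th=np.arctan2(np.hypot(c[0],c[1]),c[2]);c=np.array([*(c[:2]/np.hypot(c[0],c[1])*th),1.])
        return np.array([p['fx']*c[0]+p['cx'],p['fy']*c[1]+p['cy']])
    return np.array([p['fx']*c[0]/c[2]+p['cx'],p['fy']*c[1]/c[2]+p['cy']])
E
cat > a.py <<'E'
from h import *
np.set_printoptions(precision=4,suppress=True)
S=lambda u,v:('scene',235+u/3.3-.35,135+v/3.3-.35)
D=lambda u,v:('side',190+u/3.3-.35,130+v/3.3-.35)
print('handle top',tri(S(172,352),D(522,155)), onz(*S(172,352),.154),onz(*D(522,155),.154))
for s in((100,513),(198,578),(247,530)):print('foot S',onz(*S(*s),0))
for s in((543,283),(543,365),(480,360)):print('foot D',onz(*D(*s),0))
for s in((491,200),):print('wall near S',onz(*S(*s),.181))
for s in((232,32),):print('wall near D',onz(*D(*s),.181))
print('lip near',onz(*S(478,237),.162))
print('lip line pt',onz(*S(380,187),.162),onz(*S(200,98),.162))
print('apron near bottom',onz(*S(472,330),.09))
print('far keeper top',onz(*S(125,40),.181),onz(*D(105,340),.181))
print('keeper near',onz(*S(375,155),.181))
E
python3 a.py
```

```text
handle top (array([ 0.4362, -0.1388,  0.1517]), [np.float64(0.0011549324008447075), np.float64(0.0011549324008447103)]) [ 0.4332 -0.1406  0.154 ] [ 0.437  -0.1366  0.154 ]
foot S [ 0.4048 -0.0987  0.    ]
foot S [ 0.4138 -0.1806  0.    ]
foot S [ 0.4631 -0.1765  0.    ]
foot D [ 0.4164 -0.1945  0.    ]
foot D [ 0.4049 -0.1043  0.    ]
foot D [ 0.449  -0.0988  0.    ]
wall near S [ 0.6514 -0.204   0.181 ]
wall near D [ 0.6553 -0.2002  0.181 ]
lip near [ 0.6364 -0.2079  0.162 ]
lip line pt [ 0.6361 -0.1307  0.162 ] [0.6324 0.0334 0.162 ]
apron near bottom [ 0.6345 -0.2163  0.09  ]
far keeper top [0.6302 0.1115 0.181 ] [0.6305 0.1299 0.181 ]
keeper near [ 0.6403 -0.1211  0.181 ]
```

apply_moves(series=[{"tx": 0.01,"ty": -0.05,"tz": 0.03,"roll": 3},{"tx": 0.02,"ty": -0.1,"tz": 0.06,"roll": 6},{"tx": 0.03,"ty": -0.145,"tz": 0.08,"roll": 9},{"tx": 0.04,"ty": -0.19,"tz": 0.08,"roll": 12},{"tx": 0.05,"ty": -0.238,"tz": 0.08,"roll": 15},{"tx": 0.06,"ty": -0.286,"tz": 0.08,"roll": 18},{"tx": 0.07,"ty": -0.334,"tz": 0.08,"roll": 21},{"tx": 0.08,"ty": -0.382,"tz": 0.08,"roll": 24},{"tx": 0.09,"ty": -0.43,"tz": 0.08,"roll": 27},{"tx": 0.1,"ty": -0.478,"tz": 0.08,"roll": 30}])

```text
schema error: expected keys fingers, tx, ty, tz, roll
```

apply_moves(series=[{"tx": 0.01,"ty": -0.048},{"tx": 0.02,"ty": -0.096},{"tx": 0.03,"ty": -0.144},{"tx": 0.04,"ty": -0.19},{"tx": 0.043,"ty": -0.24},{"tx": 0.043,"ty": -0.24,"roll": 1},{"tx": 0.043,"ty": -0.24,"roll": 1}])

```text
schema error: expected keys fingers, tx, ty, tz, roll
```

```bash
python3 - <<'E'
from h import *
o=get_obs();p=camera_params('wrist');im=get_image('wrist');np.save('w1.npy',im);cv2.imwrite('pics/w1.png',im[:,:,::-1])
print(o['t'],o['ee_pos'],o['tcp_rot'],o['joint_positions']);print(p)
for n,X in dict(handle=[.435,-.139,.154],lip=[.6364,-.2079,.162],grip=o['ee_pos']).items():print(n,proj('wrist',X))
E
```

```text
0.1 [0.29217413 0.58001527 0.20444274] [-7.26457011e-01 -3.05575280e+00  2.59248420e-03] [ 9.29922144e-01  2.45767699e-01  1.55888804e+00 -3.66012646e-05
  1.33871953e+00 -1.74062726e-01]
{'fx': 325.19226210127806, 'fy': 325.19226210127806, 'cx': 283.80804504604737, 'cy': 207.97691873614437, 'R': array([[ 0.45027063,  0.8928916 , -0.00097997],
       [ 0.8618696 , -0.43433943,  0.26178246],
       [ 0.23331772, -0.11871756, -0.96512641]]), 't': array([-0.64950508, -0.02583918,  0.39042186])}
handle [ -2.13543663 430.47229834]
lip [ 48.67167729 488.74282382]
grip [283.24054594 254.1458273 ]
```

View pics/w1.png

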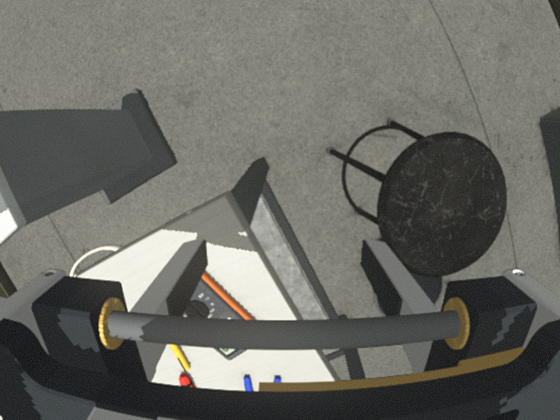

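The moves were refused because every key is needed. The wrist view shows only floor and the gripper. The image's "up" side is where the camera sits, so rolling -147 deg puts the camera on the rail side of the handle.

apply_moves(series=[{"fingers": 1,"tx": 0.01,"ty": -0.04,"tz": 0.03,"roll": -8},{"fingers": 1,"tx": 0.02,"ty": -0.08,"tz": 0.06,"roll": -16},{"fingers": 1,"tx": 0.03,"ty": -0.12,"tz": 0.08,"roll": -24},{"fingers": 1,"tx": 0.04,"ty": -0.16,"tz": 0.08,"roll": -32},{"fingers": 1,"tx": 0.05,"ty": -0.2,"tz": 0.08,"roll": -40},{"fingers": 1,"tx": 0.06,"ty": -0.24,"tz": 0.08,"roll": -48},{"fingers": 1,"tx": 0.07,"ty": -0.28,"tz": 0.08,"roll": -56},{"fingers": 1,"tx": 0.08,"ty": -0.32,"tz": 0.08,"roll": -64},{"fingers": 1,"tx": 0.09,"ty": -0.36,"tz": 0.08,"roll": -72},{"fingers": 1,"tx": 0.1,"ty": -0.4,"tz": 0.08,"roll": -80}])

```text
t: 1.15
ee_pos: [0.3924, 0.1789, 0.2853]
tcp_rot: [2.526, 1.867, 0.0]
contact_force: [0.7, 0.8, -0.2]
opening: 0.0939
gripper_force: 0.0
```

apply_moves(series=[{"fingers": 1,"tx": 0.005,"ty": -0.04,"tz": 0,"roll": -8},{"fingers": 1,"tx": 0.01,"ty": -0.08,"tz": 0,"roll": -16},{"fingers": 1,"tx": 0.015,"ty": -0.12,"tz": 0,"roll": -24},{"fingers": 1,"tx": 0.02,"ty": -0.16,"tz": 0,"roll": -32},{"fingers": 1,"tx": 0.03,"ty": -0.2,"tz": 0,"roll": -40},{"fingers": 1,"tx": 0.04,"ty": -0.24,"tz": 0,"roll": -48},{"fingers": 1,"tx": 0.043,"ty": -0.28,"tz": 0,"roll": -56},{"fingers": 1,"tx": 0.043,"ty": -0.318,"tz": 0,"roll": -64},{"fingers": 1,"tx": 0.043,"ty": -0.318,"tz": 0,"roll": -67},{"fingers": 1,"tx": 0.043,"ty": -0.318,"tz": 0,"roll": -67}])

```text
t: 2.15
ee_pos: [0.4352, -0.1384, 0.285]
tcp_rot: [-3.136, -0.168, 0.001]
contact_force: [0.0, 1.5, -0.2]
opening: 0.0942
gripper_force: 0.0
```

```bash
python3 - <<'E'
from h import *
o=get_obs();p=camera_params('wrist');im=get_image('wrist');np.savez('w1.npz',im=im,**p);cv2.imwrite('pics/w2.png',im[:,:,::-1])
print(o['t'],o['ee_pos'],o['tcp_rot'],o['joint_positions']);print(p['R'],p['t'])
for n,X in dict(handle=[.435,-.139,.154],lip=[.6364,-.2079,.162],grip=o['ee_pos']).items():print(n,proj('wrist',X))
E
```

```text
2.15 [ 0.43520248 -0.1383537   0.28501925] [-3.13639012e+00 -1.68392014e-01  1.19625077e-03] [-5.57021160e-01 -2.87228830e-01  1.93732027e+00  1.24882105e-04
  1.49251811e+00  9.06488829e-01]
[[ 0.10675698 -0.99428288 -0.00212132]
 [-0.95865927 -0.10349757  0.26506727]
 [-0.2637714  -0.02626416 -0.96422759]] [-0.1828001   0.35375474  0.57823967]
handle [286.02619664 199.93559352]
lip [380.92862183   7.16015799]
grip [285.98705129 252.57100287]
```

View pics/w2.png

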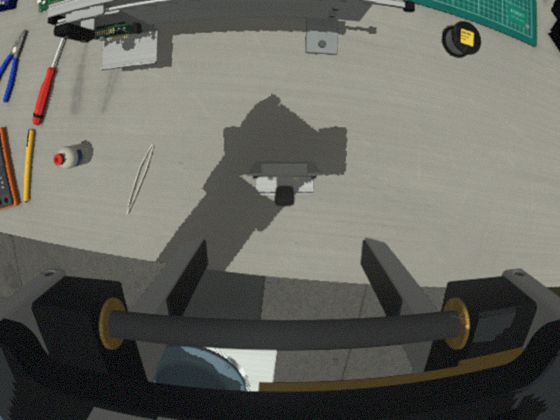

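The wrist view shows the handle at (285,195), with the bridge and plate at (285,180) parallel to the finger axis. The rail runs along the top edge, its loading end at about (410,5). I'll crop in closer on the carrier.

```bash
python3 - <<'E'
from h import *
d=np.load('w1.npz');im=d['im'];p={k:d[k] for k in('fx','fy','cx','cy','R','t')}
c=im[150:220,235:335,::-1];cv2.imwrite('pics/w2c.png',cv2.resize(c,None,fx=7,fy=7,interpolation=cv2.INTER_CUBIC))
E
```

```text
(no output)
```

View pics/w2c.png

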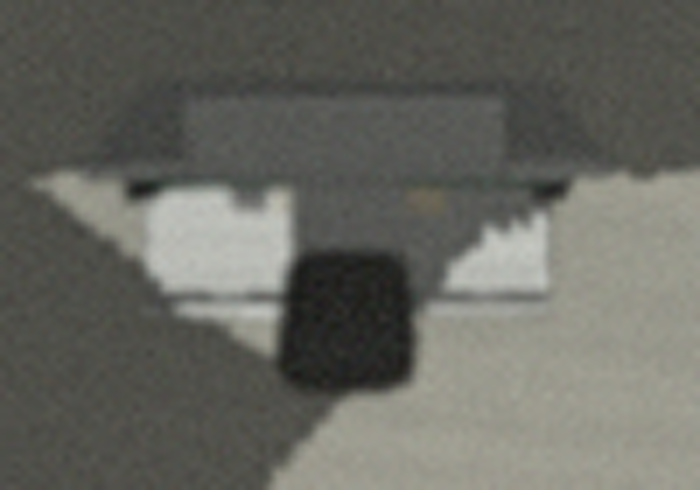

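The handle top centre is near (284,199) and the bridge edges are level, so carrier yaw is about 6.1 deg, matching the tool. The grip is about 1.5 mm to +y of the current TCP. I'll descend and grip.

apply_moves(series=[{"fingers": 1,"tx": 0,"ty": 0.001,"tz": -0.04,"roll": 0},{"fingers": 1,"tx": 0,"ty": 0.001,"tz": -0.08,"roll": 0},{"fingers": 1,"tx": 0,"ty": 0.001,"tz": -0.12,"roll": 0},{"fingers": 1,"tx": 0,"ty": 0.001,"tz": -0.15,"roll": 0},{"fingers": 1,"tx": 0,"ty": 0.001,"tz": -0.168,"roll": 0},{"fingers": 1,"tx": 0,"ty": 0.001,"tz": -0.168,"roll": 0},{"fingers": -0.4,"tx": 0,"ty": 0.001,"tz": -0.168,"roll": 0}], force=25)

```text
t: 2.9
ee_pos: [0.4358, -0.1361, 0.118]
tcp_rot: [3.137, 0.174, 0.001]
contact_force: [0.6, -0.6, 0.1]
opening: 0.0894
gripper_force: 0.0
```

apply_moves(series=[{"fingers": -0.6,"tx": 0,"ty": 0,"tz": 0,"roll": 0},{"fingers": -0.8,"tx": 0,"ty": 0,"tz": 0,"roll": 0},{"fingers": -1,"tx": 0,"ty": 0,"tz": 0,"roll": 0},{"fingers": -1,"tx": 0,"ty": 0,"tz": 0,"roll": 0},{"fingers": -1,"tx": 0,"ty": 0,"tz": 0,"roll": 0},{"fingers": -1,"tx": 0,"ty": 0,"tz": 0,"roll": 0}])

```text
t: 3.5
ee_pos: [0.4355, -0.1366, 0.1175]
tcp_rot: [3.137, 0.171, 0.0]
contact_force: [-0.2, -0.1, -0.3]
opening: 0.0414
gripper_force: 0.0
```

apply_moves(series=[{"fingers": -1,"tx": 0,"ty": 0,"tz": 0,"roll": 0},{"fingers": -1,"tx": 0,"ty": 0,"tz": 0,"roll": 0},{"fingers": -1,"tx": 0,"ty": 0,"tz": 0,"roll": 0},{"fingers": -1,"tx": 0,"ty": 0,"tz": 0,"roll": 0},{"fingers": -1,"tx": 0,"ty": 0,"tz": 0,"roll": 0}])

```text
t: 4.0
ee_pos: [0.4353, -0.1364, 0.1171]
tcp_rot: [-3.136, -0.171, 0.001]
contact_force: [0.2, -0.6, -2.3]
opening: 0.0199
gripper_force: 25.0
```

apply_moves(series=[{"fingers": -1,"tx": 0,"ty": 0,"tz": 0.015,"roll": 0},{"fingers": -1,"tx": 0,"ty": 0,"tz": 0.04,"roll": 0},{"fingers": -1,"tx": 0,"ty": 0,"tz": 0.07,"roll": 0},{"fingers": -1,"tx": 0.01,"ty": -0.005,"tz": 0.085,"roll": 0},{"fingers": -1,"tx": 0.035,"ty": -0.012,"tz": 0.085,"roll": 0},{"fingers": -1,"tx": 0.06,"ty": -0.019,"tz": 0.085,"roll": 0},{"fingers": -1,"tx": 0.085,"ty": -0.026,"tz": 0.085,"roll": 0},{"fingers": -1,"tx": 0.11,"ty": -0.033,"tz": 0.085,"roll": -1},{"fingers": -1,"tx": 0.125,"ty": -0.035,"tz": 0.085,"roll": -2},{"fingers": -1,"tx": 0.125,"ty": -0.035,"tz": 0.085,"roll": -2}])

```text
t: 5.0
ee_pos: [0.5613, -0.1716, 0.2016]
tcp_rot: [-3.139, -0.117, 0.001]
contact_force: [0.0, -0.2, -2.4]
opening: 0.0199
gripper_force: 25.0
```

apply_moves(series=[{"fingers": -1,"tx": 0,"ty": 0,"tz": 0,"roll": 0},{"fingers": -1,"tx": 0,"ty": 0,"tz": 0,"roll": 0},{"fingers": -1,"tx": 0,"ty": 0,"tz": 0,"roll": 0}])

```text
t: 5.3
ee_pos: [0.5598, -0.1713, 0.2024]
tcp_rot: [-3.139, -0.117, 0.0]
contact_force: [-1.0, -0.3, -1.7]
opening: 0.0201
gripper_force: 25.0
```

```bash
python3 - <<'E'
from h import *
o=get_obs();p=camera_params('wrist');im=get_image('wrist');np.savez('w2.npz',im=im,**p)
print(o['t'],o['ee_pos'],o['tcp_rot'],o['contact_force'],o['joint_positions']);print(p['R'],p['t'])
for n in('scene','side'):cv2.imwrite(f'pics/{n}2.png',get_image(n)[:,:,::-1])
cv2.imwrite('pics/w3.png',cv2.resize(im[0:260,140:500,::-1],None,fx=2.2,fy=2.2,interpolation=cv2.INTER_CUBIC))
E
```

```text
5.3 [ 0.55984895 -0.17134379  0.20244167] [-3.13933383e+00 -1.16615186e-01  4.31671836e-04] [-1.02150193 -0.26432221 -1.73360581] [-4.90499061e-01  9.88050089e-02  1.72931457e+00 -5.94371866e-05
  1.31375766e+00  1.00605358e+00]
[[ 0.07390545 -0.99726411 -0.00150966]
 [-0.96167491 -0.07166865  0.26466012]
 [-0.26404423 -0.01810802 -0.96434057]] [-0.21131825  0.49894013  0.53218048]
```

View pics/w3.png

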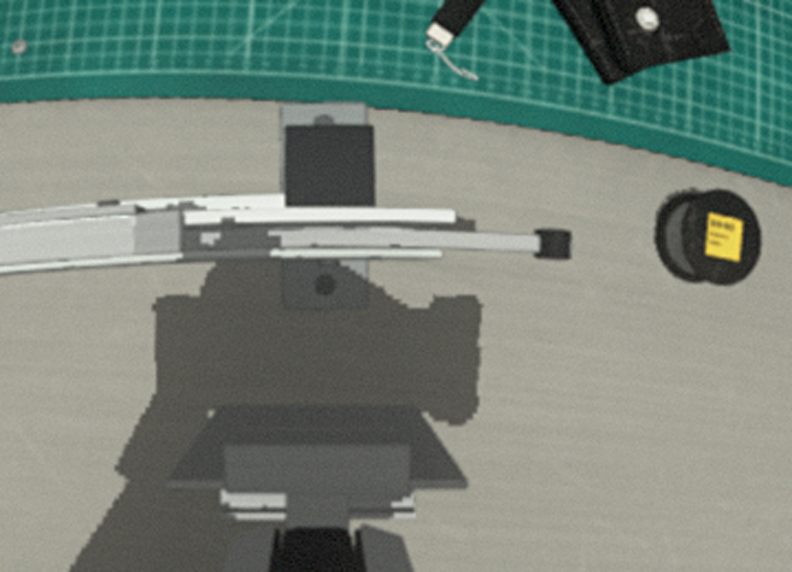

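The wrist view (crop scale 2.2) shows the wall-top strip at rows 209-222 with its right end at col 455. The lip-top strip is at row 254 with its end at col 441, the keeper flare ends at col 180, and the carrier bridge back edge is at row 445, cols 224-410. I'll fit these edges and cast rays.

```bash
cat > m.py <<'E'
from h import *
import sys
np.set_printoptions(precision=4,suppress=True)
d=np.load(sys.argv[1]);im=d['im'];p={k:d[k] for k in('fx','fy','cx','cy','R','t')}
g=cv2.GaussianBlur(cv2.cvtColor(im,cv2.COLOR_RGB2GRAY),(3,1),0).astype(float)
def edges(c,r0,r1):
    """half-height edges of the bright strip between rows r0,r1"""
    s=g[r0:r1,c];k=s.argmax();h0=(s[k]+s[:k+1].min())/2;h1=(s[k]+s[k:].min())/2
    a=k
    while a>0 and s[a]>h0:a-=1
    b=k
    while b<len(s)-1 and s[b]>h1:b+=1
    return r0+a+(h0-s[a])/(s[a+1]-s[a]), r0+b-1+(s[b-1]-h1)/(s[b-1]-s[b])
def line(cols,r0,r1,z):
    E=[edges(c,r0,r1) for c in cols]
    for j,n in((0,'back'),(1,'front')):
        P=np.array([onz('wrist',c,e[j],z,p) for c,e in zip(cols,E)])
        f=np.polyfit(P[:,1],P[:,0],1);print(n,'z',z,'x at y=-.17:',np.polyval(f,-.17),'yaw',-f[0],'rms',np.std(P[:,0]-np.polyval(f,P[:,1])),'y range',P[[0,-1],1])
E
cat > m2.py <<'E'
from m import *
print('wall');line(range(240,342,4),90,107,.181)
print('lip');line(range(268,337,4),109,122,.162)
print('ends',onz('wrist',140+455/2.2-.3,96.5,.181,p),onz('wrist',140+441/2.2-.3,115,.162,p),'flare',onz('wrist',140+181/2.2-.3,107,.181,p))
z=.2024+.019+.154-.136-.04
print('bridge',[onz('wrist',140+c/2.2-.3,445/2.2-.3,z,p) for c in(225,410)],z)
print('plate top',[onz('wrist',140+c/2.2-.3,r/2.2-.3,z-.004,p) for c,r in((168,483),(467,486))])
print(np.round(g[190:235,285]),np.round(g[90:122,290]))
E
python3 m2.py w2.npz
```

```text
wall
back z 0.181 x at y=-.17: 0.6531602739015202 yaw 0.06586672444426842 rms 0.0006514748306800529 y range [-0.1372 -0.198 ]
front z 0.181 x at y=-.17: 0.649298643953583 yaw 0.07813711265513108 rms 0.0002867321514696841 y range [-0.1375 -0.1983]
lip
back z 0.162 x at y=-.17: 0.641726322907083 yaw 0.08487586742522671 rms 6.34568549587072e-05 y range [-0.1542 -0.1994]
front z 0.162 x at y=-.17: 0.6394906244139583 yaw 0.09164617618987589 rms 0.00010998761503934584 y range [-0.1543 -0.1996]
ends [ 0.6546 -0.2021  0.181 ] [ 0.6433 -0.2023  0.162 ] flare [ 0.6424 -0.1266  0.181 ]
bridge [array([ 0.5881, -0.1443,  0.1994]), array([ 0.5917, -0.1929,  0.1994])] 0.19939999999999994
plate top [array([ 0.5751, -0.1284,  0.1954]), array([ 0.5803, -0.2107,  0.1954])]
[70. 69. 69. 69. 73. 72. 69. 70. 71. 68. 70. 73. 83. 89. 92. 94. 89. 93.
 93. 92. 89. 90. 90. 90. 91. 91. 92. 92. 92. 89. 89. 89. 90. 89. 87. 88.
 90. 89. 91. 89. 88. 88. 86. 88. 86.] [ 66.  61.  56.  95. 180. 233. 234. 233. 236. 228. 170.  99.  95. 151.
 179. 190. 188. 188. 189. 190. 188. 148. 120. 182. 214. 213. 176. 109.
  86.  88.  80.  81.]
```

apply_moves(series=[{"fingers": -1,"tx": 0.015,"ty": 0,"tz": 0,"roll": 0},{"fingers": -1,"tx": 0.03,"ty": 0,"tz": 0,"roll": 0},{"fingers": -1,"tx": 0.043,"ty": 0,"tz": 0,"roll": 0},{"fingers": -1,"tx": 0.05,"ty": 0,"tz": 0,"roll": 0},{"fingers": -1,"tx": 0.054,"ty": 0,"tz": 0,"roll": 0},{"fingers": -1,"tx": 0.054,"ty": 0,"tz": 0,"roll": 0},{"fingers": -1,"tx": 0.054,"ty": 0,"tz": 0,"roll": 0},{"fingers": -1,"tx": 0.054,"ty": 0,"tz": 0,"roll": 0}])

```text
t: 6.25
ee_pos: [0.6142, -0.1715, 0.2025]
tcp_rot: [-3.139, -0.116, 0.0]
contact_force: [-0.7, -0.1, -2.8]
opening: 0.0198
gripper_force: 25.0
```

```bash
cat > m3.py <<'E'
from m import *
print('lip long');line(list(range(146,210,4))+list(range(268,337,4)),109,130,.162)
E
python3 m3.py w2.npz; python3 - <<'E'
from h import *
o=get_obs();p=camera_params('wrist');im=get_image('wrist');np.savez('w3.npz',im=im,**p)
print(o['t'],o['ee_pos'],o['tcp_rot'],o['contact_force']);print(p['R'],p['t'])
cv2.imwrite('pics/w4.png',cv2.resize(im[150:260,160:440,::-1],None,fx=2.8,fy=2.8,interpolation=cv2.INTER_CUBIC))
E
```

```text
lip long
back z 0.162 x at y=-.17: 0.6417052925342097 yaw 0.08740079354077997 rms 8.41522672968387e-05 y range [-0.0676 -0.1994]
front z 0.162 x at y=-.17: 0.639536166209706 yaw 0.08206814599455113 rms 0.00015413609344195378 y range [-0.0677 -0.1996]
6.25 [ 0.61415228 -0.17154612  0.20248527] [-3.13942515e+00 -1.16334525e-01  2.76202742e-04] [-0.6986825  -0.07121799 -2.84692942]
[[ 0.07375148 -0.99727563 -0.00142814]
 [-0.96170462 -0.07149981  0.26459781]
 [-0.26397906 -0.01814103 -0.9643578 ]] [-0.21545848  0.55118273  0.54651228]
```

View pics/w4.png

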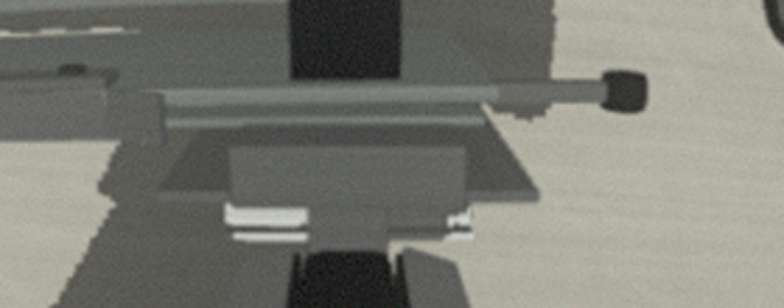

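The hook is just above and ahead of the lip. In the crop the lip strip is at rows 116-124, the wall-top strip at rows 88-103, and the bridge edge at row 146, cols 230-466. I'll measure the remaining gap.

```bash
cat > m4.py <<'E'
from m import *
for c in (230,260,290,320):print(c,np.round(g[176:206,c]).astype(int))
def sh(r0,r1,z,sign):  # strongest edge of a sign across columns, sub-pixel, cast on z
    P=[]
    for c in range(250,322,3):
        s=cv2.GaussianBlur(g[:,c-1:c+2].mean(1)[:,None],(1,3),0).ravel();dd=sign*np.diff(s)[r0:r1];k=dd.argmax();w=np.clip(dd[max(k-1,0):k+2],0,None)
        P.append(onz('wrist',c,r0+max(k-1,0)+.5+(w*np.arange(len(w))).sum()/w.sum(),z,p))
    P=np.array(P);f=np.polyfit(P[:,1],P[:,0],1);r=P[:,0]-np.polyval(f,P[:,1]);return np.polyval(f,-.17),-f[0],r.std()
print('wall back',sh(178,184,.181,1));print('wall front',sh(184,190,.181,-1))
print('lip back',sh(188,193,.162,1));print('lip front',sh(192,198,.162,-1))
print('bridge',sh(198,205,.1995,1));print('bridge front',sh(217,227,.1995,-1))
E
python3 m4.py w3.npz
```

```text
230 [ 94  96  96  94  95 107 126 129 125 119 120 112  96  91  90  95 108 122
 121 102  89  82  82  81  78  79  78  76  77  78]
260 [ 95  95  95  94 101 112 125 126 124 120 113  97  93  88  93 100 115 111
  93  81  70  75  75  78  77  80  88  98  98  97]
290 [ 35  40  68  89 105 118 127 126 124 119 106  95  91  89  92 105 120 116
  93  81  73  76  75  76  74  79  90 100 102  99]
320 [ 92  94  96  96 106 123 129 124 123 116 104  88  94  95  93 108 124 123
  97  83  78  79  79  74  79  82  93 100 103 103]
wall back (np.float64(0.6539570934764071), np.float64(0.07803556734661021), np.float64(0.0005064479994809434))
wall front (np.float64(0.6498759151795436), np.float64(0.09089800959533481), np.float64(0.00013362560571173902))
lip back (np.float64(0.6426720434782228), np.float64(0.07644428027827058), np.float64(7.073388663246757e-05))
lip front (np.float64(0.6404987071970499), np.float64(0.08010665990138682), np.float64(9.7824980550241e-05))
bridge (np.float64(0.6444390164427464), np.float64(0.07223155123096814), np.float64(7.497256380567503e-05))
bridge front (np.float64(0.6328867595269766), np.float64(0.027575525943912924), np.float64(0.0008789352589738331))
```

apply_moves(series=[{"fingers": -1,"tx": 0.002,"ty": 0,"tz": 0,"roll": 0.5},{"fingers": -1,"tx": 0.004,"ty": 0,"tz": 0,"roll": 0.5},{"fingers": -1,"tx": 0.004,"ty": 0,"tz": 0,"roll": 0.5},{"fingers": -1,"tx": 0.004,"ty": 0,"tz": -0.005,"roll": 0.5},{"fingers": -1,"tx": 0.004,"ty": 0,"tz": -0.01,"roll": 0.5},{"fingers": -1,"tx": 0.004,"ty": 0,"tz": -0.012,"roll": 0.5},{"fingers": -1,"tx": 0.004,"ty": 0,"tz": -0.013,"roll": 0.5},{"fingers": -1,"tx": 0.004,"ty": 0,"tz": -0.014,"roll": 0.5},{"fingers": -1,"tx": 0.004,"ty": 0,"tz": -0.015,"roll": 0.5},{"fingers": -1,"tx": 0.004,"ty": 0,"tz": -0.015,"roll": 0.5}])

```text
t: 7.3
ee_pos: [0.6185, -0.1715, 0.1874]
tcp_rot: [-3.139, -0.13, 0.0]
contact_force: [-0.1, 0.2, -3.1]
opening: 0.0197
gripper_force: 25.0
```

apply_moves(series=[{"fingers": -1,"tx": 0,"ty": 0,"tz": -0.001,"roll": 0},{"fingers": -1,"tx": 0,"ty": 0,"tz": -0.002,"roll": 0},{"fingers": -1,"tx": 0,"ty": 0,"tz": -0.003,"roll": 0},{"fingers": -1,"tx": 0,"ty": 0,"tz": -0.004,"roll": 0},{"fingers": -1,"tx": 0,"ty": 0,"tz": -0.005,"roll": 0},{"fingers": -1,"tx": 0,"ty": 0,"tz": -0.006,"roll": 0},{"fingers": -1,"tx": 0,"ty": 0,"tz": -0.007,"roll": 0},{"fingers": -1,"tx": 0,"ty": 0,"tz": -0.008,"roll": 0},{"fingers": -1,"tx": 0,"ty": 0,"tz": -0.008,"roll": 0}])

```text
t: 8.2
ee_pos: [0.6184, -0.1715, 0.1792]
tcp_rot: [-3.139, -0.13, 0.001]
contact_force: [-0.2, 0.9, -2.4]
opening: 0.0202
gripper_force: 25.0
```

apply_moves(series=[{"fingers": -1,"tx": 0,"ty": 0,"tz": -0.0005,"roll": 0},{"fingers": -1,"tx": 0,"ty": 0,"tz": -0.001,"roll": 0},{"fingers": -1,"tx": 0,"ty": 0,"tz": -0.0015,"roll": 0},{"fingers": -1,"tx": 0,"ty": 0,"tz": -0.002,"roll": 0},{"fingers": -1,"tx": 0,"ty": 0,"tz": -0.002,"roll": 0}])

```text
t: 8.7
ee_pos: [0.6185, -0.1715, 0.1773]
tcp_rot: [-3.139, -0.13, 0.0]
contact_force: [-0.1, -0.2, -2.6]
opening: 0.02
gripper_force: 25.0
```

apply_moves(series=[{"fingers": -1,"tx": 0,"ty": 0,"tz": -0.0003,"roll": 0},{"fingers": -1,"tx": 0,"ty": 0,"tz": -0.0006,"roll": 0},{"fingers": -1,"tx": 0,"ty": 0,"tz": -0.0006,"roll": 0}])

```text
t: 9.0
ee_pos: [0.6185, -0.1716, 0.1771]
tcp_rot: [3.139, 0.13, 0.0]
contact_force: [-0.5, 0.2, -0.2]
opening: 0.0195
gripper_force: 25.0
```

apply_moves(series=[{"fingers": -1,"tx": 0,"ty": 0,"tz": -0.0003,"roll": 0},{"fingers": -1,"tx": 0,"ty": 0,"tz": -0.0006,"roll": 0},{"fingers": -1,"tx": 0,"ty": 0,"tz": -0.0006,"roll": 0}])

```text
t: 9.3
ee_pos: [0.6186, -0.1716, 0.177]
tcp_rot: [3.139, 0.13, 0.0]
contact_force: [-3.1, 1.3, 4.8]
opening: 0.0195
gripper_force: 25.0
```

apply_moves(series=[{"fingers": -1,"tx": 0,"ty": 0,"tz": 0.0003,"roll": 0},{"fingers": -1,"tx": 0,"ty": 0,"tz": 0.0004,"roll": 0},{"fingers": -1,"tx": 0,"ty": 0,"tz": 0.0004,"roll": 0}])

```text
t: 9.6
ee_pos: [0.6186, -0.1716, 0.177]
tcp_rot: [3.139, 0.13, 0.0]
contact_force: [-3.5, 0.4, 4.1]
opening: 0.0195
gripper_force: 25.0
```

apply_moves(series=[{"fingers": -1,"tx": -0.0003,"ty": 0.004,"tz": 0,"roll": 0},{"fingers": -1,"tx": -0.0007,"ty": 0.008,"tz": 0,"roll": 0},{"fingers": -1,"tx": -0.001,"ty": 0.012,"tz": 0,"roll": 0},{"fingers": -1,"tx": -0.0013,"ty": 0.016,"tz": 0,"roll": 0},{"fingers": -1,"tx": -0.0016,"ty": 0.02,"tz": 0,"roll": 0},{"fingers": -1,"tx": -0.0016,"ty": 0.02,"tz": 0,"roll": 0}])

```text
t: 10.2
ee_pos: [0.6172, -0.1509, 0.177]
tcp_rot: [-3.139, -0.131, -0.001]
contact_force: [0.1, -2.0, 4.1]
opening: 0.0201
gripper_force: 25.0
```

apply_moves(series=[{"fingers": -1,"tx": -0.0003,"ty": 0.004,"tz": 0.0002,"roll": 0},{"fingers": -1,"tx": -0.0007,"ty": 0.008,"tz": 0.0004,"roll": 0},{"fingers": -1,"tx": -0.001,"ty": 0.012,"tz": 0.0004,"roll": 0},{"fingers": -1,"tx": -0.0013,"ty": 0.016,"tz": 0.0004,"roll": 0},{"fingers": -1,"tx": -0.0016,"ty": 0.02,"tz": 0.0004,"roll": 0},{"fingers": -1,"tx": -0.0016,"ty": 0.02,"tz": 0.0004,"roll": 0}])

```text
t: 10.8
ee_pos: [0.6152, -0.1306, 0.177]
tcp_rot: [-3.138, -0.131, 0.0]
contact_force: [0.7, -1.4, 3.8]
opening: 0.0199
gripper_force: 25.0
```

apply_moves(series=[{"fingers": -1,"tx": -0.0004,"ty": 0.005,"tz": 0,"roll": 0},{"fingers": -1,"tx": -0.0008,"ty": 0.01,"tz": 0,"roll": 0},{"fingers": -1,"tx": -0.0012,"ty": 0.015,"tz": 0,"roll": 0},{"fingers": -1,"tx": -0.0016,"ty": 0.02,"tz": 0,"roll": 0},{"fingers": -1,"tx": -0.002,"ty": 0.025,"tz": 0,"roll": 0},{"fingers": -1,"tx": -0.0024,"ty": 0.03,"tz": 0,"roll": 0},{"fingers": -1,"tx": -0.0024,"ty": 0.03,"tz": 0,"roll": 0}])

```text
t: 11.5
ee_pos: [0.6128, -0.1003, 0.177]
tcp_rot: [-3.137, -0.132, 0.0]
contact_force: [0.7, 0.6, 3.2]
opening: 0.0199
gripper_force: 25.0
```

apply_moves(series=[{"fingers": -1,"tx": -0.0004,"ty": 0.005,"tz": 0.0002,"roll": 0},{"fingers": -1,"tx": -0.0008,"ty": 0.01,"tz": 0.0004,"roll": 0},{"fingers": -1,"tx": -0.0011,"ty": 0.014,"tz": 0.0004,"roll": 0},{"fingers": -1,"tx": -0.0011,"ty": 0.014,"tz": 0.0004,"roll": 0}])

```text
t: 11.9
ee_pos: [0.6114, -0.0864, 0.177]
tcp_rot: [-3.137, -0.131, 0.002]
contact_force: [-0.6, -0.4, -0.1]
opening: 0.0201
gripper_force: 25.0
```

apply_moves(series=[{"fingers": -1,"tx": -0.0002,"ty": 0.002,"tz": 0,"roll": 0},{"fingers": -1,"tx": -0.0002,"ty": 0.002,"tz": 0,"roll": 0}])

```text
t: 12.1
ee_pos: [0.6113, -0.0851, 0.1771]
tcp_rot: [-3.138, -0.131, 0.001]
contact_force: [0.4, -0.5, 0.3]
opening: 0.0195
gripper_force: 25.0
```

apply_moves(series=[{"fingers": -1,"tx": -0.0002,"ty": 0.002,"tz": 0,"roll": 0},{"fingers": -1,"tx": -0.0002,"ty": 0.002,"tz": 0,"roll": 0}])

```text
t: 12.3
ee_pos: [0.6111, -0.0832, 0.1771]
tcp_rot: [-3.138, -0.13, 0.001]
contact_force: [-0.0, -0.7, -0.3]
opening: 0.0199
gripper_force: 25.0
```

apply_moves(series=[{"fingers": -1,"tx": -0.0001,"ty": 0.002,"tz": 0,"roll": 0},{"fingers": -1,"tx": -0.0001,"ty": 0.002,"tz": 0,"roll": 0}])

```text
t: 12.5
ee_pos: [0.6111, -0.0812, 0.1771]
tcp_rot: [-3.138, -0.131, 0.001]
contact_force: [-0.2, -0.6, -0.7]
opening: 0.02
gripper_force: 25.0
```

apply_moves(series=[{"fingers": -1,"tx": -0.0002,"ty": 0.002,"tz": 0,"roll": 0},{"fingers": -1,"tx": -0.0002,"ty": 0.002,"tz": 0,"roll": 0}])

```text
t: 12.7
ee_pos: [0.6109, -0.0791, 0.1772]
tcp_rot: [-3.138, -0.131, 0.001]
contact_force: [-0.5, 0.2, -1.1]
opening: 0.0201
gripper_force: 25.0
```

apply_moves(series=[{"fingers": -1,"tx": -0.0002,"ty": 0.002,"tz": 0,"roll": 0},{"fingers": -1,"tx": -0.0002,"ty": 0.002,"tz": 0,"roll": 0}])

```text
t: 12.9
ee_pos: [0.6107, -0.0771, 0.1772]
tcp_rot: [-3.138, -0.131, 0.001]
contact_force: [-0.2, 0.8, -1.6]
opening: 0.0197
gripper_force: 25.0
```

apply_moves(series=[{"fingers": -1,"tx": 0,"ty": 0,"tz": -0.0003,"roll": 0},{"fingers": -1,"tx": 0,"ty": 0,"tz": -0.0003,"roll": 0}])

```text
t: 13.1
ee_pos: [0.6108, -0.0773, 0.1771]
tcp_rot: [-3.138, -0.13, 0.0]
contact_force: [-0.3, -0.6, -1.2]
opening: 0.0201
gripper_force: 25.0
```

apply_moves(series=[{"fingers": -1,"tx": -0.0002,"ty": 0.002,"tz": 0,"roll": 0},{"fingers": -1,"tx": -0.0002,"ty": 0.002,"tz": 0,"roll": 0}])

```text
t: 13.3
ee_pos: [0.6107, -0.0754, 0.1771]
tcp_rot: [3.139, 0.13, 0.0]
contact_force: [-0.6, -0.5, -1.1]
opening: 0.0201
gripper_force: 25.0
```

apply_moves(series=[{"fingers": -1,"tx": -0.0001,"ty": 0.002,"tz": 0,"roll": 0},{"fingers": -1,"tx": -0.0001,"ty": 0.002,"tz": 0,"roll": 0}])

```text
t: 13.5
ee_pos: [0.6106, -0.0733, 0.1771]
tcp_rot: [-3.139, -0.131, 0.0]
contact_force: [0.1, 0.2, -1.2]
opening: 0.0198
gripper_force: 25.0
```

apply_moves(series=[{"fingers": -1,"tx": -0.0002,"ty": 0.002,"tz": 0,"roll": 0},{"fingers": -1,"tx": -0.0002,"ty": 0.002,"tz": 0,"roll": 0}])

```text
t: 13.7
ee_pos: [0.6104, -0.0713, 0.1771]
tcp_rot: [-3.139, -0.131, 0.0]
contact_force: [0.0, 0.8, -1.0]
opening: 0.02
gripper_force: 25.0
```

apply_moves(series=[{"fingers": -1,"tx": 0,"ty": 0,"tz": -0.0004,"roll": 0},{"fingers": -1,"tx": 0,"ty": 0,"tz": -0.0004,"roll": 0}])

```text
t: 13.9
ee_pos: [0.6104, -0.0713, 0.177]
tcp_rot: [-3.139, -0.13, -0.0]
contact_force: [-0.6, 0.8, -0.3]
opening: 0.0197
gripper_force: 25.0
```

apply_moves(series=[{"fingers": -1,"tx": -0.0002,"ty": 0.002,"tz": 0,"roll": 0},{"fingers": -1,"tx": -0.0002,"ty": 0.002,"tz": 0,"roll": 0}])

```text
t: 14.1
ee_pos: [0.6104, -0.0696, 0.177]
tcp_rot: [3.138, 0.13, 0.001]
contact_force: [-0.2, -0.9, -1.0]
opening: 0.02
gripper_force: 25.0
```

apply_moves(series=[{"fingers": -1,"tx": -0.0001,"ty": 0.002,"tz": 0,"roll": 0},{"fingers": -1,"tx": -0.0001,"ty": 0.002,"tz": 0,"roll": 0}])

```text
t: 14.3
ee_pos: [0.6102, -0.0674, 0.1769]
tcp_rot: [-3.139, -0.131, -0.001]
contact_force: [0.4, -0.5, 0.4]
opening: 0.0198
gripper_force: 25.0
```

apply_moves(series=[{"fingers": -1,"tx": -0.0002,"ty": 0.002,"tz": 0,"roll": 0},{"fingers": -1,"tx": -0.0002,"ty": 0.002,"tz": 0,"roll": 0}])

```text
t: 14.5
ee_pos: [0.6099, -0.0652, 0.1767]
tcp_rot: [-3.138, -0.131, 0.0]
contact_force: [0.8, 1.0, -0.1]
opening: 0.0202
gripper_force: 25.0
```

apply_moves(series=[{"fingers": -1,"tx": -0.0002,"ty": 0.002,"tz": 0,"roll": 0},{"fingers": -1,"tx": -0.0002,"ty": 0.002,"tz": 0,"roll": 0}])

```text
t: 14.7
ee_pos: [0.6093, -0.0631, 0.1763]
tcp_rot: [-3.138, -0.131, 0.002]
contact_force: [0.0, 0.4, -3.2]
opening: 0.0196
gripper_force: 25.0
```

apply_moves(series=[{"fingers": -1,"tx": 0,"ty": 0,"tz": -0.0005,"roll": 0},{"fingers": -1,"tx": 0,"ty": 0,"tz": -0.001,"roll": 0},{"fingers": -1,"tx": 0,"ty": 0,"tz": -0.001,"roll": 0}])

```text
t: 15.0
ee_pos: [0.6096, -0.0633, 0.1755]
tcp_rot: [-3.138, -0.13, 0.001]
contact_force: [0.4, 0.1, -2.8]
opening: 0.0198
gripper_force: 25.0
```

apply_moves(series=[{"fingers": -1,"tx": -0.0001,"ty": 0.001,"tz": -0.0005,"roll": 0},{"fingers": -1,"tx": -0.0001,"ty": 0.001,"tz": -0.0015,"roll": 0},{"fingers": -1,"tx": -0.0001,"ty": 0.001,"tz": -0.0025,"roll": 0},{"fingers": -1,"tx": -0.0001,"ty": 0.001,"tz": -0.0033,"roll": 0},{"fingers": -1,"tx": -0.0001,"ty": 0.001,"tz": -0.0037,"roll": 0},{"fingers": -1,"tx": -0.0001,"ty": 0.001,"tz": -0.0037,"roll": 0}])

```text
t: 15.6
ee_pos: [0.6096, -0.0626, 0.1719]
tcp_rot: [-3.139, -0.13, 0.0]
contact_force: [-0.2, -0.7, -2.3]
opening: 0.0198
gripper_force: 25.0
```

apply_moves(series=[{"fingers": -1,"tx": 0,"ty": 0,"tz": -0.0005,"roll": 0},{"fingers": -1,"tx": 0,"ty": 0,"tz": -0.0009,"roll": 0},{"fingers": -1,"tx": 0,"ty": 0,"tz": -0.0009,"roll": 0}])

```text
t: 15.9
ee_pos: [0.6097, -0.0626, 0.1712]
tcp_rot: [3.139, 0.13, 0.0]
contact_force: [0.7, 0.3, -3.0]
opening: 0.0197
gripper_force: 25.0
```

apply_moves(series=[{"fingers": -1,"tx": 0,"ty": 0,"tz": -0.0003,"roll": 0},{"fingers": -1,"tx": 0,"ty": 0,"tz": -0.0005,"roll": 0},{"fingers": -1,"tx": 0,"ty": 0,"tz": -0.0005,"roll": 0}])

```text
t: 16.2
ee_pos: [0.6097, -0.0626, 0.1711]
tcp_rot: [3.139, 0.13, 0.0]
contact_force: [-1.6, 0.6, 1.3]
opening: 0.02
gripper_force: 25.0
```

Landed on the notch floor, 6 mm down. Releasing.

apply_moves(series=[{"fingers": -0.5,"tx": 0,"ty": 0,"tz": 0.0002,"roll": 0},{"fingers": -0.4,"tx": 0,"ty": 0,"tz": 0.0002,"roll": 0},{"fingers": -0.3,"tx": 0,"ty": 0,"tz": 0.0002,"roll": 0},{"fingers": -0.2,"tx": 0,"ty": 0,"tz": 0.0002,"roll": 0},{"fingers": -0.2,"tx": 0,"ty": 0,"tz": 0.0002,"roll": 0},{"fingers": -0.2,"tx": 0,"ty": 0,"tz": 0.0002,"roll": 0}])

```text
t: 16.8
ee_pos: [0.6096, -0.0625, 0.1709]
tcp_rot: [3.139, 0.13, 0.0]
contact_force: [-0.3, -0.3, 0.4]
opening: 0.0377
gripper_force: 0.0
```

```bash
python3 - <<'E'
from h import *
o=get_obs();print(o['opening'],o['contact_force'])
a=get_image('side')[130:310,190:370];b=get_image('wrist')[130:310,180:360]
cv2.imwrite('pics/e1.png',cv2.resize(np.hstack([a,b])[:,:,::-1],None,fx=2.2,fy=2.2,interpolation=cv2.INTER_CUBIC))
E
```

```text
0.037748530990580634 [-0.29815078 -0.34611841  0.37689759]
```

View pics/e1.png

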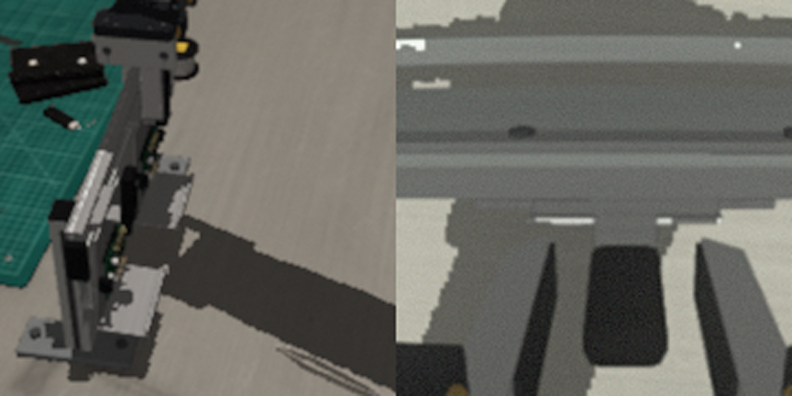

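The fingers are clear of the handle on both sides (wrist crop cols 555 and 695, handle 585-665), and the carrier hangs upright beside the parked one. I'll retreat straight up.

apply_moves(series=[{"fingers": -0.2,"tx": 0,"ty": 0,"tz": 0.005,"roll": 0},{"fingers": -0.2,"tx": 0,"ty": 0,"tz": 0.015,"roll": 0},{"fingers": -0.2,"tx": 0,"ty": 0,"tz": 0.03,"roll": 0},{"fingers": -0.2,"tx": 0,"ty": 0,"tz": 0.05,"roll": 0},{"fingers": -0.2,"tx": 0,"ty": 0,"tz": 0.08,"roll": 0},{"fingers": -0.2,"tx": 0,"ty": 0,"tz": 0.11,"roll": 0},{"fingers": -0.2,"tx": 0,"ty": 0,"tz": 0.13,"roll": 0},{"fingers": -0.2,"tx": 0,"ty": 0,"tz": 0.13,"roll": 0},{"fingers": -0.2,"tx": 0,"ty": 0,"tz": 0.13,"roll": 0},{"fingers": -0.2,"tx": 0,"ty": 0,"tz": 0.13,"roll": 0}])

```text
t: 17.9
ee_pos: [0.6089, -0.0623, 0.2993]
tcp_rot: [-3.138, -0.13, 0.004]
contact_force: [0.1, -0.6, -0.1]
opening: 0.0381
gripper_force: 0.0
```

```bash
python3 - <<'E'
from h import *
a=get_image('side')[130:310,190:370];b=get_image('scene')[120:300,230:410]
cv2.imwrite('pics/e2.png',np.hstack([a,b])[:,:,::-1])
d=[]
for n in('scene','side'):
    a=cv2.imread('pics/%s0.png'%n);m=get_image(n)[:,:,::-1]
    # handle-black pixels of hung vs parked compare: top rows
print(get_obs()['contact_force'],get_obs()['ee_pos'])
# bottom edge / handle height: project expected handle top centre (hook z .144)
X=np.array([.6097,-.0626,.144+.064]);print(proj('scene',X),proj('side',X))
m=get_image('scene');g=m.max(2)
u,v=proj('scene',X).astype(int);print(g[v-8:v+14,u-6:u+7])
print(sign_off())
E
```

```text
[-0.45860256  0.45981304 -0.84399043] [ 0.60915484 -0.06240394  0.29955177]
[319.29507644 166.41781792] [261.88232425 163.88899927]
[[161 159 158 160 160 160 162 159 160 162 159 163 164]
 [162 163 162 159 160 162 159 159 158 159 162 162 161]
 [162 160 161 162 160 161 161 160 161 161 161 159 161]
 [162 161 164 163 164 161 162 164 160 162 161 162 161]
 [162 162 162 165 163 165 163 164 163 161 160 161 161]
 [155 159 161 163 165 163 165 162 163 162 165 163 163]
 [109 139 156 160 160 163 164 166 165 162 165 165 165]
 [ 88  95 110 138 157 159 163 162 162 162 163 165 164]
 [ 88  88 105  96  92 106 137 157 159 161 163 166 165]
 [ 87  87  68  62  69  88  93 107 138 158 162 164 164]
 [ 90  67  47  41  41  50  66  84  88 111 120 155 162]
 [ 72  47  40  42  38  41  41  48  68  86  90  94 105]
 [ 61  41  40  40  41  39  39  40  44  69  85  85  89]
 [ 59  40  37  40  38  42  39  41  40  65  86  87  88]
 [ 58  38  41  38  39  38  40  39  38  67  86  86  86]
 [ 55  36  38  35  39  38  38  38  37  69  84  86  89]
 [ 55  40  57  49  40  36  39  37  39  73  97  89  86]
 [ 62  37  48  51  39  35  36  38  38  57  95 101 102]
 [ 53  36  38  40  37  36  36  36  36  63  85  96 101]
 [ 53  37  37  34  36  38  36  38  38  62  82  84  88]
 [ 50  38  36  35  35  37  39  36  35  64  82  85  84]
 [ 47  35  36  36  35  34  37  37  40  64  81  85  83]]
the job is handed in; nothing more can be done
None
```

The carrier is hanging with its hook down in the index notch (about 6 mm below the channel floor, by the tool height), the gripper is clear of it, and I handed the job in at about 18 s; the hand-in returned no verdict.

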